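# Emboss the batch mark on a tin lid

## Robot

A 6-joint arm with a two-finger parallel gripper is mounted at the origin on the work surface. World frame = base frame: x ahead of the robot, y to its left, z up, the work surface at z = 0. Lengths are in m, angles in rad, forces in N, time in s.
With the tool pointing down it reaches from about 0.4 to 0.825 m from the base axis. Payload 7 kg.
Tool frame: the origin (TCP) lies at the centre of the arm's flange, where the gripper is bolted on; the fingertips stand 178 mm ahead of it and the grasp point (between the pads) lies arm.tcp_to_grasp ahead of it (arm.tcp_to_grasp is the distance from the TCP to the grasp point, in m); z points along the fingers, y is the direction in which the jaws open and shut (so a half turn about z gives the same grasp; the last joint's range is limited). The gripper opens to 88 mm and grips with 3 to 60 N. Pads are 19 mm wide; open, the fingers measure 130 mm over their backs; the gripper's body (78 mm by 193 mm) begins 47 mm behind the grasp point.
Start: joints at [1.58, 0.359, 0.012, 0, -1.224, -0.288], TCP at [0.186, 0.649, 0.405] pointing down, gripper open.
Joint ranges: [-3.07, 3.07], [-1.43, 2.12], [-1.02, 1.25], [-3.03, 1.67], [-3.05, -0], [-3.03, 3.03]. Speed limits (rad/s): [2.39, 2.39, 3.01, 3.14, 3.14, 3.14].

## Interface

Orientations are given as [roll, pitch, yaw] about the fixed x, y, z axes, in that order (R = Rz(yaw) Ry(pitch) Rx(roll)).
In Python, from station import arm gives the robot as it stands.
- The arm moves only by the tool move_arm, never from a script. Its argument "deltas" is a list of rows, each a list of 6 numbers: the shift along the world's x, y, z in mm, then the turn, a rotation vector about the world's x, y, z in degrees. In form: [[tx, ty, tz, ax, ay, az], ...]. A call has exactly 5 rows; each row shifts and turns the commanded pose from where the row before left it; what a row does not reach is not made up. A row lasts 1/12 s, in which the tool goes at most 41.7 mm and 7.16 degrees, less where a joint would pass 70% of its speed; a pose out of reach is approached as far as the arm can. A call with a gripper value outside its range is refused whole. "claw" is the closure in counts, from 0 (fully open) to 255 (shut), set as the call begins (left out, the last holds). The fingers move at their own pace and stop on an object; "squeeze" is the grip in N (left out, the last holds). Time passes only in rows, so rows that do not move let the fingers close, or fill a call up. It gives the time, the measured TCP pose, the force and the opening at its end, in the units of the state.
- arm.get_state(): the state, without advancing time (a new reading comes with each control period).
- arm.grab_frame(name): name is "scene" or "top" or "wrist"; returns the picture (384x512x3 uint8, red, green, blue); there is no depth.
- arm.calibration(name): a dict with "intrinsics" (3x3 intrinsics, pixels), "T" (4x4, takes a point from camera to world coordinates); the wrist camera has in their place "mount" (4x4, takes a point from camera to tool coordinates, whose origin is the TCP and whose axes are the flange's). Camera axes: x right, y up, looking along -z (the intrinsics and any distortion apply to the point x, -y, -z); pixel columns grow to the right and rows downward; lengths in m; the calibration is good to about 2 mm. The wrist camera is an equidistant fisheye: a pixel r from the principal point sees the ray r / f radians off the axis. A picture is of the moment at which its call begins: read the wrist's pose just before it. calibration takes no time and is no camera call.
- arm.job_done(): hands the job in, once; it reports no verdict.
Trained networks look in the newest picture that a camera, given by its name, has taken for a name from the list of things; names that differ only in an ending like _2 or _b are one class to them, and where a whole thing is asked for, a point or a joint stands for the part that bears it (a point fixed in the world has none). Each returns a list of dicts, best first, with "score" (0 to 1); they miss things now and then, are a little off and sometimes report something else, mostly with a low value. They report only what shows in the picture. A call takes as long as a camera call. They do not tell look-alikes from the thing itself.
- arm.spot_in(thing, camera): "xy" ([column, row] in pixels, amid what is visible of it).
- arm.masks_of(thing, camera): "pixels" (384x512 bool, what is visible of it) and "xy" ([column, row] in pixels, amid what is visible of it).
- arm.spot_point(thing, camera): "xy" ([column, row] in pixels: a listed point, or the origin of a listed thing).
The state is a dict: "t": time; "q": joint angles; "qd": joint speeds; "joint_efforts": joint torques, N m; "eef_pos": TCP position; "ee_rot": TCP orientation; "force": force on the tool from outside, world axes, zero at the start; "moment": the same for the moment, N m; "width": finger opening in m.
Only numpy, scipy, OpenCV 4.12 (cv2) and the standard library are available. Lean on these libraries where they do the work, as an engineer would, in place of code of your own. Each camera call takes 0.05 s, during which the arm holds its last target. There are 200 camera calls.

## Task

Take the emboss punch out of its rest block and press its face squarely on the middle of the round tin's lid in the marking stand, holding a steady push of about 12 newtons for a good second and never as much as 20. Lift it straight up off the lid without dragging it away from the middle, put it back upright and fully home in its rest block and let go, leaving everything else on the desk where it is.

Things in the scene. Friction and masses are not known exactly. Their poses are not given: they have to be found in the camera images.
- punch_handle (a point): Middle of the handle of the emboss punch, 73 mm above its face. The punch stands upright, 100 mm tall, about 190 to 325 g: a steel foot 24 mm across (lowest 30 mm), a neck 18 mm across (next 16 mm), then a square wooden handle 28 x 28 mm, 46 to 100 mm above the face. z runs up the punch; x and y are square to the handle's flat sides. Loose.
- punch_face (a point): Centre of the punch's flat round lower face, the marking face, 24 mm across; same axes as punch_handle.
- punch: The loose emboss punch as a whole; its origin is the centre of its lower face, same point as punch_face.
- rest_floor (a point): Centre of the floor of the round pocket in the punch's rest block. The block is grey, 70 x 70 x 35 mm tall, fixed to the desk; the pocket is 31 mm across and 20 mm deep, its floor 15 mm above the desk, z up. The punch's foot stands on that floor.
- sleeve_rim (a point): Point on the vertical axis of the marking stand, level with the rim of its aluminium sleeve, 38 mm above the desk; z up. A round tin rises out of the sleeve, its flat metal lid 75 mm across centred on this axis, with a shallow ring 33 mm across in the middle. How high the tin stands differs from start to start and is not measured: lid top 58 to 82 mm above the desk.
- stand: The marking stand, fixed to the desk, with the round tin: base plate 110 x 110 x 12 mm, sleeve 86 mm across; origin under the centre of the base, x and y along its sides. The tin moves straight down on a spring, about 3 N per mm of push (12 N at about 4 mm, bottoming at 10 mm), and springs back.
- spice_jar: Bystander: round jar with white cap, 44 mm wide, 70 mm tall; origin at the centre of its underside.
- square_tin: Bystander: square tin 63 mm wide, 58 mm tall (not to be marked); origin at the centre of its underside.
- carton: Bystander: cardboard carton 50 x 70 x 90 mm tall; origin at the centre of its underside.
- tape_roll: Bystander: cardboard ring 84 mm across, 24 mm tall; origin at the centre of its underside.
- brush: Bystander: brush lying flat, handle towards the robot; about 30 mm high at most, origin on the desk beneath it.
- spoon: Bystander: spoon lying flat, handle towards the robot; about 30 mm high at most, origin on the desk beneath it.
- sauce_bottle: Bystander: bottle 56 mm wide, 150 mm tall; origin at the centre of its underside.
Not all that is in view belongs to the job. Leave any white look-alike of the punch alone. Leave any turquoise look-alike of the stand alone.

How it is judged:
By the outcome, as a careful person would: the job done as asked, in the order asked, and still so for the second after the job is handed in, with the robot touching nothing.
It also fails if it takes over 58 s, if anything falls off the work surface, if the arm or the gripper's body presses on something with over 40 N, if the wrist force passes 120 N, or if a joint passes its speed limit or range.

## Working session

There is one attempt and no reset: what is moved stays moved. The work goes in short steps, Python scripts to look and compute and a tool call to move; the robot and the scene stay as the last step left them, time stands still between calls to the robot, and variables do not carry over. Pictures are saved under pics/ and viewed, about 8 in all and at most 12, crops included, and the job is handed in when it is done.

Besides the shell and the picture viewer there is one more tool, called after "Request:" in YAML: its name, and indented under it one key for each argument. move_arm: Moves the arm, as the interface text tells. Its arguments: {"type":"object","properties":{"deltas":{"type":"array","items":{"type":"array","items":{"type":"number"}}},"claw":{"type":"number"},"squeeze":{"type":"number"}},"required":["deltas"]}

```bash
mkdir -p pics; cat > h.py <<'E'
import numpy as np, cv2
from station import arm
from scipy.spatial.transform import Rotation as R
def save(n,f): cv2.imwrite(f'pics/{f}.png',cv2.cvtColor(arm.grab_frame(n),cv2.COLOR_RGB2BGR))
def ray(n,xy,st=None):
    c=arm.calibration(n);K=np.array(c['intrinsics'])
    a=np.array([(xy[0]-K[0,2])/K[0,0],(xy[1]-K[1,2])/K[1,1]])
    if n=='wrist':
        th=np.hypot(*a);d=np.array([*(a/max(th,1e-9)*np.sin(th)),np.cos(th)])
        T0=np.eye(4);T0[:3,:3]=R.from_euler('xyz',st['ee_rot']).as_matrix();T0[:3,3]=st['eef_pos'];T=T0@np.array(c['mount'])
    else: d=np.array([*a,1.]);T=np.array(c['T'])
    d=T[:3,:3]@(d*[1,-1,-1]);return T[:3,3],d
def atz(n,xy,z,st=None):
    o,d=ray(n,xy,st);return o+d*(z-o[2])/d[2]
def proj(n,p):
    c=arm.calibration(n);K=np.array(c['intrinsics']);q=np.linalg.inv(np.array(c['T']))@np.r_[p,1];q=q[:3]*[1,-1,-1];return (K@(q/q[2]))[:2]
E
python3 - <<'E'
from h import *
print(arm.get_state(),arm.tcp_to_grasp)
for n in('scene','top'):
    save(n,n+'0'); c=arm.calibration(n); print(n,np.round(c['T'],3).tolist(),{k:v for k,v in c.items() if k!='T'})
    for t,z in (('punch_handle',.088),('rest_floor',.015),('sleeve_rim',.038),('stand',0)):
        for r in arm.spot_point(t,n): print(n,t,round(r['score'],2),np.round(r['xy'],1),np.round(atz(n,r['xy'],z),4))
a=cv2.imread('pics/scene0.png');b=cv2.imread('pics/top0.png')
cv2.imwrite('pics/both.png',cv2.resize(np.vstack([a,b]),None,fx=.78,fy=.78))
E
```

```text
{'t': 0.0, 'q': array([ 1.58012133e+00,  3.59335471e-01,  1.10549894e-02, -3.74651798e-04,
       -1.22412107e+00, -2.88092959e-01]), 'qd': array([ 0.00056805, -0.00106621, -0.00024036,  0.00036888,  0.00038178,
       -0.00079465]), 'joint_efforts': array([-2.31169741e-05, -5.82719135e+01,  2.93046659e+01,  6.99694633e+00,
        6.94145914e-03, -1.62413630e-04]), 'eef_pos': array([0.18568824, 0.64873413, 0.40374961]), 'ee_rot': array([ 3.13995350e+00, -1.18445276e-04, -2.78895433e-01]), 'force': array([ 0.02630728,  0.17847742, -0.20989464]), 'moment': array([ 0.04857347, -0.04078171,  0.00921671]), 'width': 0.08761822501602147} 0.1593
scene [[-0.615, -0.645, 0.454, 1.112], [0.788, -0.492, 0.37, 0.475], [-0.015, 0.585, 0.811, 1.1], [0.0, 0.0, 0.0, 1.0]] {'intrinsics': array([[436.03808584,   0.        , 256.86212429],
       [  0.        , 436.03808584, 192.23786877],
       [  0.        ,   0.        ,   1.        ]])}
scene punch_handle 0.74 [296.5 223.3] [0.562  0.1632 0.088 ]
scene punch_handle 0.56 [309.9 258.1] [0.6274 0.2508 0.088 ]
scene rest_floor 0.57 [295.1 232.8] [0.55
[... 248 characters left out ...]
.    ]
top [[0.015, 0.996, -0.088, 0.444], [-1.0, 0.014, -0.011, -0.009], [-0.01, 0.088, 0.996, 1.364], [0.0, 0.0, 0.0, 1.0]] {'intrinsics': array([[445.04594062,   0.        , 256.90707247],
       [  0.        , 445.04594062, 198.87574195],
       [  0.        ,   0.        ,   1.        ]])}
top punch_handle 0.67 [173.9 172.4] [0.63   0.2463 0.088 ]
top punch_handle 0.49 [201.4 197.7] [0.5575 0.1645 0.088 ]
top rest_floor 0.73 [202.2 197.8] [0.5637 0.172  0.015 ]
top sleeve_rim 0.89 [300.  281.8] [ 0.3179 -0.1253  0.038 ]
top sleeve_rim 0.64 [324.5 219.1] [ 0.5033 -0.1969  0.038 ]
top stand 0.76 [324.2 223.1] [ 0.4927 -0.2014  0.    ]
top stand 0.59 [304.4 282. ] [ 0.3139 -0.1419  0.    ]
```

View pics/both.png

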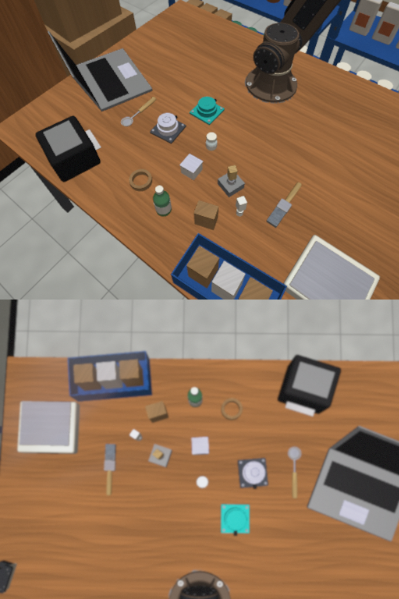

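Punch: scene (296,223) and top (201,198), in the grey block; the white look-alike is beside it at (310,258). Real stand: top (324,219); the turquoise one is at (300,282). I'll move over the punch for a close wrist view.

Request:
move_arm:
  deltas:
    - [25, -32, 0, 0, 0, 0]
    - [25, -32, 0, 0, 0, 0]
    - [25, -32, 0, 0, 0, 0]
    - [25, -32, 0, 0, 0, 0]
    - [25, -32, 0, 0, 0, 0]
  claw: 0

```text
t: 0.92
eef_pos: [0.3115, 0.4873, 0.4048]
ee_rot: [-3.141, -0.0, -0.278]
force: [1.6, 0.7, 0.1]
width: 0.0879
```

Request:
move_arm:
  deltas:
    - [25, -32, 0, 0, 0, 0]
    - [25, -32, 0, 0, 0, 0]
    - [25, -32, 0, 0, 0, 0]
    - [25, -32, 0, 0, 0, 0]
    - [25, -32, 0, 0, 0, 0]

```text
t: 1.33
eef_pos: [0.4365, 0.3271, 0.4052]
ee_rot: [-3.141, -0.0, -0.278]
force: [0.6, 0.8, -0.0]
width: 0.0875
```

Request:
move_arm:
  deltas:
    - [25, -32, 0, 0, 0, 0]
    - [25, -32, 0, 0, 0, 0]
    - [25, -32, 0, 0, 0, 0]
    - [20, -25, 0, 0, 0, 0]
    - [0, 0, 0, 0, 0, 0]

```text
t: 1.75
eef_pos: [0.5332, 0.2041, 0.4046]
ee_rot: [3.141, -0.0, -0.283]
force: [0.8, 0.1, 0.6]
width: 0.0877
```

```bash
python3 - <<'E'
from h import *
st=arm.get_state();print(st['t'],st['eef_pos'],st['ee_rot'],st['q'])
print(arm.calibration('wrist'))
save('wrist','w1')
for t,z in (('punch_handle',.088),('punch_face',.015),('rest_floor',.015)):
    for r in arm.spot_point(t,'wrist'): print(t,round(r['score'],2),np.round(r['xy'],1),np.round(atz('wrist',r['xy'],z,st),4))
E
```

```text
1.75 [0.53317191 0.20406013 0.40457987] [ 3.14073159e+00 -4.44109351e-04 -2.82753196e-01] [ 7.08475277e-01  1.88526311e-01 -2.22852732e-01  9.19712670e-04
 -1.15989467e+00  5.79200095e-01]
{'intrinsics': array([[297.31863964,   0.        , 258.5246727 ],
       [  0.        , 297.31863964, 190.78602766],
       [  0.        ,   0.        ,   1.        ]]), 'mount': array([[-1.87450407e-04,  9.55043422e-01,  2.96465894e-01,
         8.07433037e-02],
       [ 9.99999982e-01,  1.75228599e-04,  6.77969469e-05,
         1.92226586e-04],
       [ 1.27997249e-05,  2.96465902e-01, -9.55043438e-01,
         1.96598703e-02],
       [ 0.00000000e+00,  0.00000000e+00,  0.00000000e+00,
         1.00000000e+00]])}
punch_handle 0.88 [190.2 105. ] [0.6277 0.2474 0.088 ]
punch_handle 0.66 [292.1 149.7] [0.5546 0.162  0.088 ]
punch_face 0.95 [203. 105.] [0.6267 0.2481 0.015 ]
punch_face 0.87 [282.8 137.8] [0.5586 0.1646 0.015 ]
rest_floor 0.61 [284.4 137.3] [0.5586 0.1625 0.015 ]
```

View pics/w1.png

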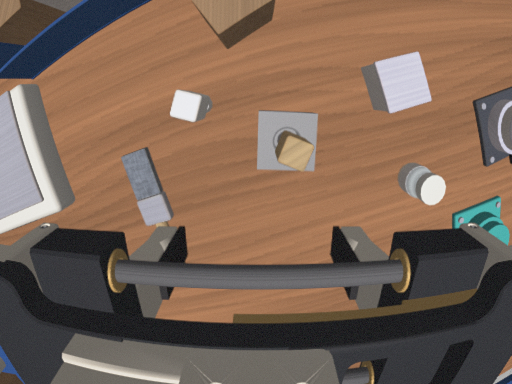

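The wrist view shows the wooden handle top at (296,152) in the grey block at (288,140), and the white look-alike at (190,105). The handle is turned relative to the block. I'll centre on it for an accurate yaw and position.

Request:
move_arm:
  deltas:
    - [12, -20, 0, 0, 0, 0]
    - [12, -20, 0, 0, 0, 0]
    - [0, 0, -20, 0, 0, 0]
    - [0, 0, 0, 0, 0, 0]
    - [0, 0, 0, 0, 0, 0]

```text
t: 2.37
eef_pos: [0.554, 0.1687, 0.3841]
ee_rot: [3.14, 0.001, -0.278]
force: [0.5, 0.6, 1.2]
width: 0.0878
```

```bash
python3 - <<'E'
from h import *
st=arm.get_state();print(st['t'],st['eef_pos'],st['ee_rot'])
save('wrist','w2')
for t,z in (('punch_handle',.088),('punch_face',.015),('rest_floor',.015)):
    for r in arm.spot_point(t,'wrist'): print(t,round(r['score'],2),np.round(r['xy'],1),np.round(atz('wrist',r['xy'],z,st),4))
im=cv2.imread('pics/w2.png')
ms=arm.masks_of('punch','wrist')
for m in ms: print(m['score'],m['xy'],m['pixels'].sum())
hsv=cv2.cvtColor(im,cv2.COLOR_BGR2HSV)
i=[m for m in ms if abs(m['xy'][0]-256)<60 ]
px=i[0]['pixels'];print(np.percentile(hsv[px],[5,25,50,75,95],axis=0))
ys,xs=np.nonzero(px);x0,y0,x1,y1=xs.min()-30,ys.min()-30,xs.max()+30,ys.max()+30
print(x0,y0,x1,y1)
cr=im[y0:y1,x0:x1];cv2.imwrite('pics/w2c.png',cv2.resize(cr,None,fx=5,fy=5,interpolation=cv2.INTER_NEAREST))
E
```

```text
2.3667 [0.55402425 0.16866177 0.38406385] [ 3.14006711e+00  1.49829787e-03 -2.77715585e-01]
punch_handle 0.84 [264.9 184. ] [0.5535 0.1618 0.088 ]
punch_handle 0.79 [159.6 135. ] [0.6289 0.2458 0.088 ]
punch_face 0.77 [266.3 164. ] [0.5564 0.1575 0.015 ]
punch_face 0.7 [177.2 129.9] [0.6271 0.2486 0.015 ]
rest_floor 0.98 [262.1 163.6] [0.5583 0.1622 0.015 ]
0.68 [160.8, 136.2] 1347
0.58 [262.4, 184.3] 1356
[[ 15.    27.75  95.  ]
 [ 17.    85.   106.  ]
 [ 18.    88.   187.  ]
 [ 18.    94.   195.  ]
 [ 19.    99.   202.  ]]
217 127 315 236
```

View pics/w2c.png

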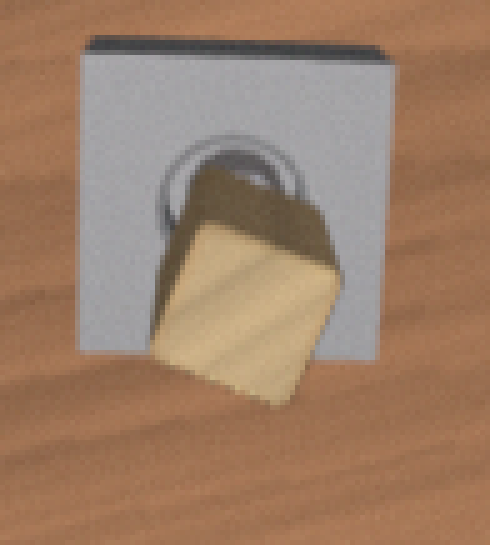

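The crop shows the handle-top corners clearly at (202,220), (340,275), (282,405) and (155,355) in crop pixels. The block-top corners are also clear.

```bash
python3 - <<'E'
from h import *
st=dict(eef_pos=[0.55402425,0.16866177,0.38406385],ee_rot=[ 3.14006711e+00 , 1.49829787e-03, -2.77715585e-01])
for nm,c,z in(('handle',[(202,220),(340,275),(282,405),(155,355)],.115),('block',[(82,52),(395,65),(378,360),(78,352)],.035),('ring',[(232,200)],.035)):
    P=np.array([atz('wrist',(x/5+217-.4,y/5+127-.4),z,st)[:2] for x,y in c])
    print(nm,P.mean(0).round(4))
    if len(P)>1:
        e=np.roll(P,-1,0)-P;print(np.linalg.norm(e,axis=1).round(4),np.degrees(np.arctan2(e[:,1],e[:,0])).round(1))
print(R.from_euler('xyz',st['ee_rot']).as_matrix().round(3))
E
```

```text
handle [0.5561 0.161 ]
[0.026  0.0261 0.0245 0.0259] [-128.1  142.    51.4  -34.7]
block [0.5565 0.1616]
[0.0699 0.0696 0.0704 0.0703] [-108.2  162.6   72.4  -17.9]
ring [0.5589 0.1613]
[[ 0.962 -0.274 -0.002]
 [-0.274 -0.962 -0.001]
 [-0.001  0.002 -1.   ]]
```

Request:
move_arm:
  deltas:
    - [1, -4, -12, 0, 0, -5.4]
    - [1, -4, -12, 0, 0, -5.4]
    - [0, 0, -12, 0, 0, -5.4]
    - [0, 0, -12, 0, 0, -5.3]
    - [0, 0, -12, 0, 0, 0]

```text
t: 3.03
eef_pos: [0.5568, 0.1602, 0.3248]
ee_rot: [-3.141, -0.0, -0.659]
force: [-0.3, 0.3, -0.1]
width: 0.0872
```

```bash
python3 - <<'E'
from h import *
import time
st=arm.get_state();print(st['t'],st['eef_pos'],st['ee_rot'])
save('wrist','w3')
st2=arm.get_state();print(st2['t'],st2['eef_pos'],st2['ee_rot'])
im=cv2.imread('pics/w3.png')
cv2.imwrite('pics/w3c.png',cv2.resize(im[150:290,180:340],None,fx=5,fy=4,interpolation=cv2.INTER_NEAREST))
E
```

```text
3.0333 [0.55675021 0.16022133 0.32478648] [-3.14063323e+00 -4.00538024e-04 -6.59423069e-01]
3.0833 [0.55601443 0.15993873 0.3221423 ] [ 3.13940284e+00  1.53713377e-03 -6.55498244e-01]
```

View pics/w3c.png

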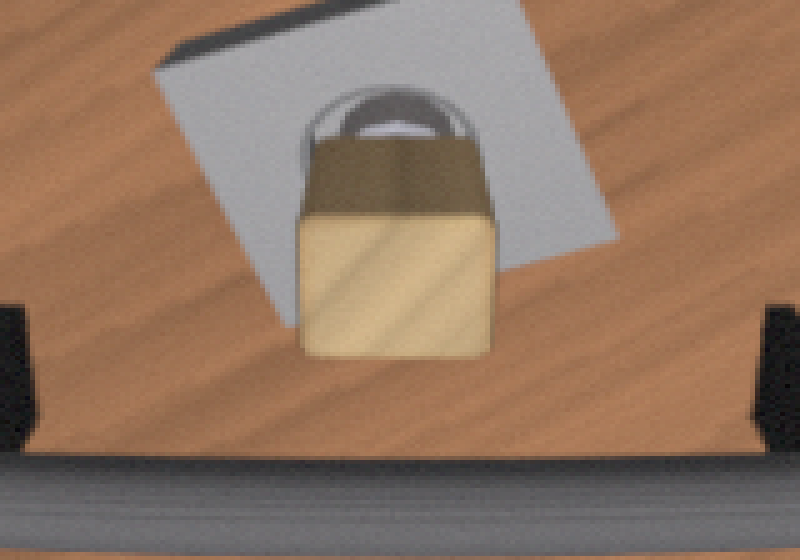

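The handle is square to the jaws and centred between the fingers: its top spans crop columns 300–494 and rows 215–357.

```bash
python3 - <<'E'
from h import *
st=dict(eef_pos=[0.5564,0.1601,.3235],ee_rot=[3.1405,.0005,-.657])
P=[]
for x,y in [(300,215),(494,215),(490,357),(302,357)]: P.append(atz('wrist',(x/5+179.6,y/4+149.6),.115,st)[:2])
P=np.array(P);print(P.mean(0),np.linalg.norm(np.roll(P,-1,0)-P,axis=1))
st=arm.get_state();print(st['eef_pos'])
E
```

```text
[0.55591855 0.15977084] [0.0261994  0.0267404  0.02660969 0.02673607]
[0.55601443 0.15993873 0.3221423 ]
```

Request:
move_arm:
  deltas:
    - [0, 0, -20, 0, 0, 0]
    - [0, 0, -20, 0, 0, 0]
    - [0, 0, -20, 0, 0, 0]
    - [0, 0, -15, 0, 0, 0]
    - [0, 0, 0, 0, 0, 0]

```text
t: 3.5
eef_pos: [0.5559, 0.1597, 0.2473]
ee_rot: [3.138, 0.002, -0.654]
force: [-0.8, 0.1, 0.1]
width: 0.0875
```

Request:
move_arm:
  deltas:
    - [0, 0, 0, 0, 0, 0]
    - [0, 0, 0, 0, 0, 0]
    - [0, 0, 0, 0, 0, 0]
    - [0, 0, 0, 0, 0, 0]
    - [0, 0, 0, 0, 0, 0]
  claw: 255
  squeeze: 38

```text
t: 3.92
eef_pos: [0.557, 0.16, 0.2507]
ee_rot: [-3.14, -0.001, -0.654]
force: [-0.3, -0.7, -0.1]
width: 0.0601
```

Request:
move_arm:
  deltas:
    - [0, 0, 0, 0, 0, 0]
    - [0, 0, 0, 0, 0, 0]
    - [0, 0, 0, 0, 0, 0]
    - [0, 0, 0, 0, 0, 0]
    - [0, 0, 0, 0, 0, 0]

```text
t: 4.33
eef_pos: [0.5568, 0.1599, 0.2497]
ee_rot: [-3.142, -0.0, -0.654]
force: [-0.2, -0.1, 1.9]
width: 0.0278
```

Request:
move_arm:
  deltas:
    - [0, 0, 0, 0, 0, 0]
    - [0, 0, 0, 0, 0, 0]
    - [0, 0, 0, 0, 0, 0]
    - [0, 0, 0, 0, 0, 0]
    - [0, 0, 0, 0, 0, 0]

```text
t: 4.75
eef_pos: [0.5568, 0.1599, 0.2496]
ee_rot: [3.142, 0.0, -0.654]
force: [-0.5, 0.1, 0.0]
width: 0.0279
```

Request:
move_arm:
  deltas:
    - [0, 0, 10, 0, 0, 0]
    - [0, 0, 15, 0, 0, 0]
    - [0, 0, 20, 0, 0, 0]
    - [0, 0, 20, 0, 0, 0]
    - [0, 0, 20, 0, 0, 0]

```text
t: 5.17
eef_pos: [0.5565, 0.1598, 0.3359]
ee_rot: [3.141, 0.0, -0.654]
force: [0.3, -0.2, -2.5]
width: 0.0276
```

Request:
move_arm:
  deltas:
    - [0, -10, 20, 0, 0, 0]
    - [-2, -30, 0, 0, 0, 0]
    - [-4, -34, 0, 0, 0, 0]
    - [-5, -34, 0, 0, 0, 0]
    - [-5, -34, 0, 0, 0, 0]

```text
t: 5.58
eef_pos: [0.5401, 0.0167, 0.3553]
ee_rot: [-3.141, 0.0, -0.653]
force: [1.4, -0.6, -2.2]
width: 0.0273
```

Request:
move_arm:
  deltas:
    - [-5, -34, 0, 0, 0, 0]
    - [-5, -34, 0, 0, 0, 0]
    - [-5, -30, 0, 0, 0, 0]
    - [0, 0, 0, 0, 0, 0]
    - [0, 0, 0, 0, 0, 0]

```text
t: 6.0
eef_pos: [0.5252, -0.0816, 0.3551]
ee_rot: [-3.141, 0.0, -0.657]
force: [-0.3, -0.3, -2.1]
width: 0.0278
```

```bash
python3 - <<'E'
from h import *
st=arm.get_state();print(st['t'],st['eef_pos'],st['ee_rot'],st['force'],st['width'])
save('wrist','w4')
for t in ('sleeve_rim','stand','punch_face','punch_handle'):
    for r in arm.spot_point(t,'wrist'): print(t,round(r['score'],2),np.round(r['xy'],1),np.round(atz('wrist',r['xy'],.038,st),4))
st=arm.get_state();print(st['t'],st['eef_pos'],st['ee_rot'],st['force'],st['width'])
E
```

```text
6.0 [ 0.52516555 -0.08160885  0.35514745] [-3.14144659e+00  3.42299310e-05 -6.57037742e-01] [-0.30199098 -0.28726572 -2.12367139] 0.027848963002731965
sleeve_rim 0.85 [362.3 137.4] [ 0.496 -0.196  0.038]
punch_face 0.7 [255.5 208.6] [ 0.5022 -0.0598  0.038 ]
punch_face 0.3 [444.7  61. ] [ 0.5091 -0.3332  0.038 ]
punch_handle 0.95 [256.  258.5] [ 0.4533 -0.0225  0.038 ]
6.25 [ 0.52596684 -0.07921231  0.35475132] [-3.14145010e+00  1.23875019e-05 -6.52790692e-01] [ 0.02413808 -0.59477443 -3.21662331] 0.02794997757796761
```

View pics/w4.png

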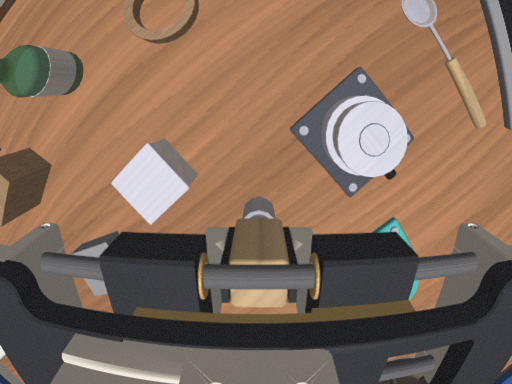

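The lid's inner ring is at (375,140), base screws at (361,79), (304,130) and (352,188), and the held punch is at (258,240). I'll shift sideways so the lid lies straight ahead of the punch.

Request:
move_arm:
  deltas:
    - [-22, -29, 0, 0, 0, 0]
    - [-22, -29, 0, 0, 0, 0]
    - [-23, -30, 0, 0, 0, 0]
    - [0, 0, 0, 0, 0, 0]
    - [0, 0, 0, 0, 0, 0]

```text
t: 6.67
eef_pos: [0.458, -0.1686, 0.3549]
ee_rot: [-3.141, -0.0, -0.655]
force: [0.9, -0.3, -0.9]
width: 0.028
```

Request:
move_arm:
  deltas:
    - [0, 0, 0, 0, 0, 0]
    - [0, 0, 0, 0, 0, 0]
    - [0, 0, 0, 0, 0, 0]
    - [0, 0, 0, 0, 0, 0]
    - [0, 0, 0, 0, 0, 0]

```text
t: 7.08
eef_pos: [0.4592, -0.1675, 0.3545]
ee_rot: [3.141, 0.0, -0.653]
force: [-0.4, -0.2, -2.1]
width: 0.0278
```

```bash
python3 - <<'E'
from h import *
st=arm.get_state();print(st['t'],st['eef_pos'].round(4),st['ee_rot'].round(4),st['force'],st['width'])
np.save('w5.npy',np.r_[st['eef_pos'],st['ee_rot']])
save('wrist','w5');save('scene','s5');save('top','t5')
for t in ('sleeve_rim','stand','punch_face'):
    for r in arm.spot_point(t,'wrist'): print(t,round(r['score'],2),np.round(r['xy'],1),np.round(atz('wrist',r['xy'],.038,st),4))
im=cv2.imread('pics/w5.png')
cv2.imwrite('pics/w5c.png',cv2.resize(im[70:250,170:360],None,fx=4,fy=3.2,interpolation=cv2.INTER_CUBIC))
E
```

```text
7.0833 [ 0.4592 -0.1675  0.3545] [ 3.1414e+00  2.0000e-04 -6.5300e-01] [-0.41369162 -0.24892291 -2.13625009] 0.0278341536252006
sleeve_rim 0.65 [258.3 133.6] [ 0.4976 -0.1968  0.038 ]
stand 0.71 [259.5 131.8] [ 0.4983 -0.1989  0.038 ]
punch_face 0.61 [258.5 208.3] [ 0.4345 -0.1488  0.038 ]
punch_face 0.49 [  6.7 245.2] [0.6159 0.2002 0.038 ]
```

View pics/w5c.png

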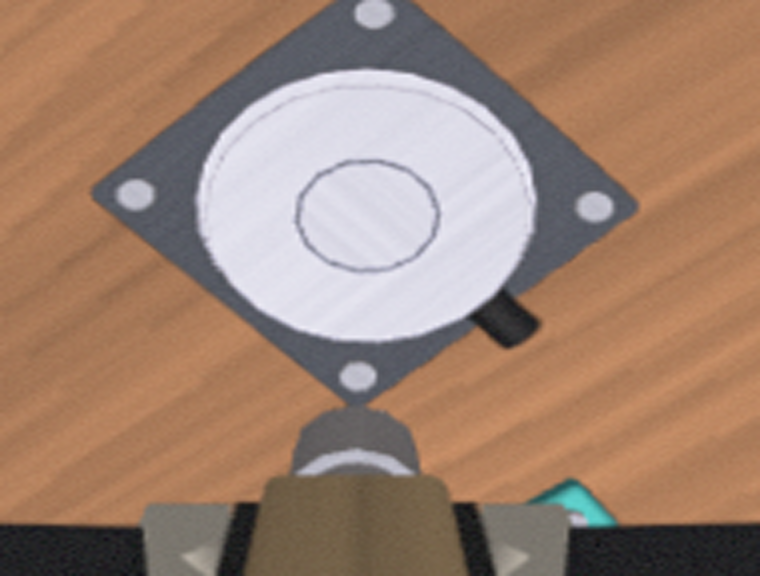

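The crop shows the four base screws, the lid's inner ring centred at about (368,215), and the punch foot's leading lower edge at about (357,408).

```bash
python3 - <<'E'
from h import *
a=np.load('w5.npy');st=dict(eef_pos=a[:3],ee_rot=a[3:])
f=lambda x,y:((x+.5)/4-.5+170,(y+.5)/3.2-.5+70)
S=np.array([atz('wrist',f(*p),.012,st)[:2] for p in[(374,13),(594,207),(358,377),(135,195)]])
print('screws',S.mean(0),(S[0]+S[2])/2,(S[1]+S[3])/2,np.linalg.norm(S[0]-S[2]),np.linalg.norm(S[1]-S[3]))
for z in(.058,.064,.07,.076,.082):
    Q=np.array([atz('wrist',f(*p),z,st)[:2] for p in[(296,215),(440,215),(368,158),(368,271)]])
    L=np.array([atz('wrist',f(*p),z,st)[:2] for p in[(197,207),(537,207),(366,342)]])
    print(z,Q.mean(0).round(4),np.linalg.norm(Q[0]-Q[1]).round(4),np.linalg.norm(Q[2]-Q[3]).round(4),np.linalg.norm(L[0]-L[1]).round(4))
zf=a[2]-.2347
F=[atz('wrist',f(*p),zf,st)[:2] for p in[(357,408),(293,450),(420,450)]]
tx=R.from_euler('xyz',a[3:]).as_matrix()[:2,:2]
for q in F: print('foot rel tool',(tx.T@(q-a[:2])).round(4))
import cv2
t=cv2.imread('pics/top0.png');s=cv2.imread('pics/s5.png')
t=cv2.resize(t[190:250,295:355],(480,480),interpolation=cv2.INTER_CUBIC)
p=proj('scene',[.498,-.198,.05]).astype(int);print(p)
x,y=p[0]-35,p[1]-40
s=cv2.resize(s[y:y+80,x:x+80] ,(480,480),interpolation=cv2.INTER_CUBIC);print(x,y)
cv2.imwrite('pics/ts.png',cv2.resize(np.hstack([t,s]),(800,400)))
E
```

```text
screws [ 0.49524544 -0.19868806] [ 0.49520241 -0.19878735] [ 0.49528847 -0.19858878] 0.12639642686142002 0.12607154969132928
0.058 [ 0.4951 -0.1988] 0.0336 0.0334 0.0797
0.064 [ 0.4957 -0.1992] 0.0329 0.0327 0.078
0.07 [ 0.4963 -0.1996] 0.0322 0.0319 0.0762
0.076 [ 0.4969 -0.2   ] 0.0314 0.0312 0.0745
0.082 [ 0.4975 -0.2004] 0.0307 0.0305 0.0728
foot rel tool [0.0089 0.0004]
foot rel tool [-0.0018 -0.012 ]
foot rel tool [-0.0018  0.0126]
[213 156]
178 116
```

View pics/ts.png

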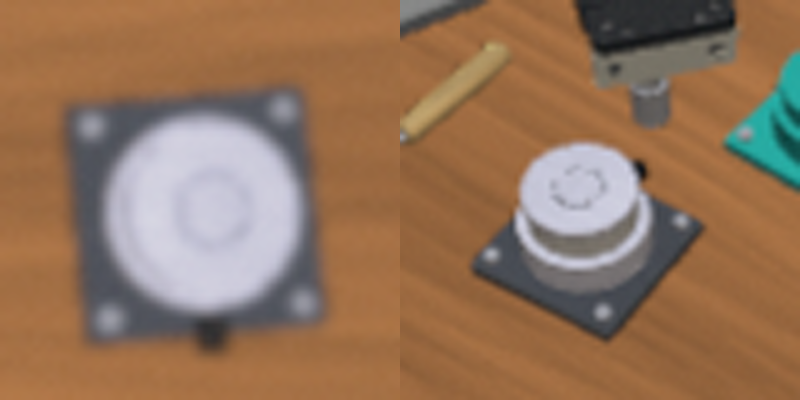

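Left (top view): the lid ring sits on the stand. Right (scene view): the punch foot hangs next to the stand, clear of it. Next I move over the centre and compare the foot and ring up close.

Request:
move_arm:
  deltas:
    - [14, -12, 0, 0, 0, 0]
    - [14, -12, 0, 0, 0, 0]
    - [10, -9, -8, 0, 0, 0]
    - [0, 0, -10, 0, 0, 0]
    - [0, 0, -10, 0, 0, 0]

```text
t: 7.8
eef_pos: [0.4969, -0.2014, 0.3258]
ee_rot: [3.142, 0.0, -0.655]
force: [-0.1, -0.8, -2.0]
width: 0.028
```

Request:
move_arm:
  deltas:
    - [0, 0, 0, 0, 0, 0]
    - [0, 0, 0, 0, 0, 0]
    - [0, 0, 0, 0, 0, 0]
    - [0, 0, 0, 0, 0, 0]
    - [0, 0, 0, 0, 0, 0]

```text
t: 8.22
eef_pos: [0.4968, -0.2009, 0.3274]
ee_rot: [-3.141, -0.001, -0.654]
force: [1.0, 0.1, -1.8]
width: 0.0277
```

```bash
python3 - <<'E'
from h import *
st=arm.get_state();print(st['t'],st['eef_pos'].round(4),st['ee_rot'].round(4),st['force'],st['width'])
np.save('w6.npy',np.r_[st['eef_pos'],st['ee_rot']])
save('wrist','w6');save('scene','s6')
im=cv2.imread('pics/w6.png');a=cv2.resize(im[150:250,200:320],(480,400),interpolation=cv2.INTER_CUBIC)
s=cv2.imread('pics/s6.png');s=cv2.resize(s[116:196,178:242],(320,400),interpolation=cv2.INTER_CUBIC)
cv2.imwrite('pics/w6c.png',np.hstack([a,s]))
E
```

```text
8.2167 [ 0.4968 -0.2009  0.3274] [-3.1409e+00 -1.0000e-03 -6.5360e-01] [ 0.97405844  0.0834167  -1.82941898] 0.02769362423096024
```

View pics/w6c.png

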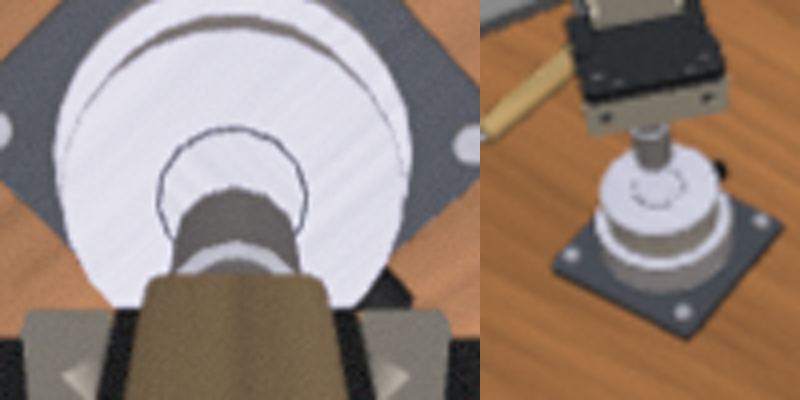

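Left: the ring spans columns 157–307 with its top at row 127, and the foot spans columns 175–300 with its leading edge at row 188. Right: the foot is above the lid.

```bash
python3 - <<'E'
from h import *
a=np.load('w6.npy');st=dict(eef_pos=a[:3],ee_rot=a[3:])
M=R.from_euler('xyz',a[3:]).as_matrix()[:2,:2]
f=lambda x,y:((x+.5)/4-.5+200,(y+.5)/4-.5+150)
rel=lambda p,z:(M.T@(atz('wrist',f(*p),z,st)[:2]-a[:2])*1000).round(1)
for z in(.058,.064,.07,.076): print(z,[rel(p,z) for p in[(232,127),(157,195),(307,195)]])
for p in[(237,188),(174,240),(299,240)]: print('foot',rel(p,a[2]-.2347))
E
```

```text
0.058 [array([12.1, -0.9]), array([ -3.5, -17.6]), array([-3.5, 15.7])]
0.064 [array([13.8, -0.9]), array([ -1.5, -17.1]), array([-1.5, 15.4])]
0.07 [array([15.4, -0.8]), array([  0.5, -16.7]), array([ 0.6, 15. ])]
0.076 [array([17.1, -0.8]), array([  2.6, -16.3]), array([ 2.6, 14.6])]
foot [9.6 0.2]
foot [ -1. -12.]
foot [-1.  12.2]
```

Request:
move_arm:
  deltas:
    - [0, 1, -4, 0, 0, 0]
    - [0, 0, -5, 0, 0, 0]
    - [0, 0, -5, 0, 0, 0]
    - [0, 0, -2, 0, 0, 0]
    - [0, 0, 0, 0, 0, 0]

```text
t: 8.73
eef_pos: [0.4965, -0.2001, 0.3097]
ee_rot: [3.141, 0.001, -0.654]
force: [-0.0, 0.8, -2.0]
width: 0.0277
```

Request:
move_arm:
  deltas:
    - [0, 0, -1, 0, 0, 0]
    - [0, 0, -1, 0, 0, 0]
    - [0, 0, -1, 0, 0, 0]
    - [0, 0, 0, 0, 0, 0]
    - [0, 0, 0, 0, 0, 0]

```text
t: 9.15
eef_pos: [0.4968, -0.2001, 0.3077]
ee_rot: [-3.142, -0.0, -0.654]
force: [1.0, 0.0, -1.9]
width: 0.0278
```

```bash
python3 - <<'E'
from h import *
st=arm.get_state();print(st['t'],st['eef_pos'].round(4),st['ee_rot'].round(4),st['force'],st['width'])
np.save('w7.npy',np.r_[st['eef_pos'],st['ee_rot']])
save('wrist','w7');save('scene','s7')
im=cv2.imread('pics/w7.png');a=cv2.resize(im[150:250,200:320],(480,400),interpolation=cv2.INTER_CUBIC)
s=cv2.imread('pics/s7.png');s=cv2.resize(s[116:196,178:242],(320,400),interpolation=cv2.INTER_CUBIC)
cv2.imwrite('pics/w7c.png',np.hstack([a,s]))
E
```

```text
9.15 [ 0.4968 -0.2001  0.3077] [-3.1415e+00 -1.0000e-04 -6.5410e-01] [ 1.01211228  0.04781474 -1.87283787] 0.0277907214490154
```

View pics/w7c.png

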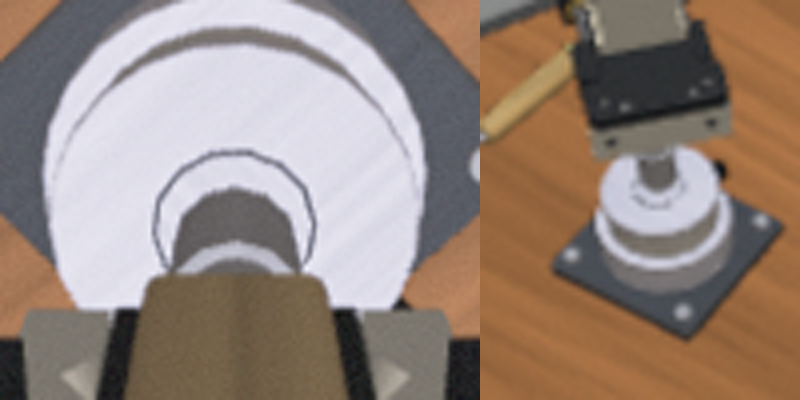

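```bash
python3 - <<'E'
from h import *
a=np.load('w7.npy');st=dict(eef_pos=a[:3],ee_rot=a[3:])
M=R.from_euler('xyz',a[3:]).as_matrix()[:2,:2]
f=lambda x,y:((x+.5)/4-.5+200,(y+.5)/4-.5+150)
rel=lambda p,z:(M.T@(atz('wrist',f(*p),z,st)[:2]-a[:2])*1000).round(1)
for z in(.058,.062,.066,.07): print(z,[rel(p,z) for p in[(235,150),(154,223),(316,223)]])
for p in[(237,188),(174,240),(299,240)]: print('foot',rel(p,a[2]-.2347))
E
```

```text
0.058 [array([12.5, -0.1]), array([ -3.2, -16.8]), array([-3.2, 16.6])]
0.062 [array([13.7, -0.1]), array([ -1.7, -16.5]), array([-1.7, 16.3])]
0.066 [array([14.9, -0.1]), array([ -0.3, -16.2]), array([-0.3, 16.1])]
0.07 [array([16.1, -0.1]), array([  1.2, -15.9]), array([ 1.2, 15.8])]
foot [9.4 0.3]
foot [ -1.2 -11.9]
foot [-1.2 12.3]
```

The foot is centred on the ring to within about 0.5 mm. I'll creep down while watching the force.

Request:
move_arm:
  deltas:
    - [0, 0, -1, 0, 0, 0]
    - [0, 0, -1, 0, 0, 0]
    - [0, 0, -1, 0, 0, 0]
    - [0, 0, -1, 0, 0, 0]
    - [0, 0, 0, 0, 0, 0]

```text
t: 9.67
eef_pos: [0.4967, -0.2001, 0.3034]
ee_rot: [3.141, 0.0, -0.654]
force: [0.7, 0.5, -2.5]
width: 0.0278
```

Request:
move_arm:
  deltas:
    - [0, 0, -1, 0, 0, 0]
    - [0, 0, -1, 0, 0, 0]
    - [0, 0, -1, 0, 0, 0]
    - [0, 0, 0, 0, 0, 0]
    - [0, 0, 0, 0, 0, 0]

```text
t: 10.08
eef_pos: [0.4967, -0.2001, 0.3006]
ee_rot: [3.141, 0.0, -0.654]
force: [0.8, -0.5, -2.2]
width: 0.0278
```

Face at about 66 mm, no contact yet.

Request:
move_arm:
  deltas:
    - [0, 0, -1, 0, 0, 0]
    - [0, 0, -1, 0, 0, 0]
    - [0, 0, 0, 0, 0, 0]
    - [0, 0, 0, 0, 0, 0]
    - [0, 0, 0, 0, 0, 0]

```text
t: 10.5
eef_pos: [0.4969, -0.2001, 0.2989]
ee_rot: [-3.141, -0.0, -0.654]
force: [0.4, 0.3, 0.7]
width: 0.028
```

Request:
move_arm:
  deltas:
    - [0, 0, -1, 0, 0, 0]
    - [0, 0, -1, 0, 0, 0]
    - [0, 0, 0, 0, 0, 0]
    - [0, 0, 0, 0, 0, 0]
    - [0, 0, 0, 0, 0, 0]

```text
t: 10.92
eef_pos: [0.4969, -0.2001, 0.2972]
ee_rot: [-3.141, -0.001, -0.654]
force: [-2.4, 0.3, 6.8]
width: 0.0279
```

Request:
move_arm:
  deltas:
    - [0, 0, -1, 0, 0, 0]
    - [0, 0, 0, 0, 0, 0]
    - [0, 0, 0, 0, 0, 0]
    - [0, 0, 0, 0, 0, 0]
    - [0, 0, 0, 0, 0, 0]

```text
t: 11.33
eef_pos: [0.497, -0.2002, 0.2965]
ee_rot: [-3.141, -0.001, -0.654]
force: [-2.8, 1.0, 7.6]
width: 0.0279
```

Request:
move_arm:
  deltas:
    - [0, 0, -0.6, 0, 0, 0]
    - [0, 0, 0, 0, 0, 0]
    - [0, 0, 0, 0, 0, 0]
    - [0, 0, 0, 0, 0, 0]
    - [0, 0, 0, 0, 0, 0]

```text
t: 11.75
eef_pos: [0.497, -0.2001, 0.296]
ee_rot: [-3.141, -0.001, -0.654]
force: [-2.5, 0.7, 10.3]
width: 0.0277
```

Push is about 12.3 N (10.3 plus the 2.1 N weight). Holding.

Request:
move_arm:
  deltas:
    - [0, 0, 0, 0, 0, 0]
    - [0, 0, 0, 0, 0, 0]
    - [0, 0, 0, 0, 0, 0]
    - [0, 0, 0, 0, 0, 0]
    - [0, 0, 0, 0, 0, 0]

```text
t: 12.17
eef_pos: [0.497, -0.2002, 0.296]
ee_rot: [-3.141, -0.001, -0.654]
force: [-2.7, 0.3, 10.1]
width: 0.0274
```

Request:
move_arm:
  deltas:
    - [0, 0, 0, 0, 0, 0]
    - [0, 0, 0, 0, 0, 0]
    - [0, 0, 0, 0, 0, 0]
    - [0, 0, 0, 0, 0, 0]
    - [0, 0, 0, 0, 0, 0]

```text
t: 12.58
eef_pos: [0.4969, -0.2002, 0.296]
ee_rot: [-3.141, -0.001, -0.654]
force: [-1.9, 0.8, 8.7]
width: 0.0279
```

Request:
move_arm:
  deltas:
    - [0, 0, 0, 0, 0, 0]
    - [0, 0, 0, 0, 0, 0]
    - [0, 0, 0, 0, 0, 0]
    - [0, 0, 0, 0, 0, 0]
    - [0, 0, 0, 0, 0, 0]

```text
t: 13.0
eef_pos: [0.4969, -0.2002, 0.296]
ee_rot: [-3.141, -0.001, -0.654]
force: [-2.6, 1.4, 9.9]
width: 0.0279
```

```bash
python3 - <<'E'
from h import *
F=[]
for i in range(4):
    s=arm.get_state();F.append(np.r_[s['force'],s['eef_pos'][2]*1e3]);save('wrist','w8')
print(s['t'],np.round(F,2))
im=cv2.imread('pics/w8.png');cv2.imwrite('pics/w8c.png',cv2.resize(im[150:250,200:320],(480,400),interpolation=cv2.INTER_CUBIC))
E
```

```text
13.15 [[ -2.61   1.4    9.87 296.03]
 [ -3.17   0.83   9.11 296.04]
 [ -2.72   1.26  10.   296.03]
 [ -2.47   1.     9.9  296.02]]
```

View pics/w8c.png

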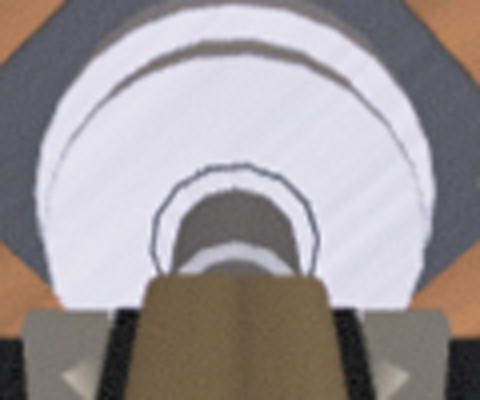

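Pressed: the foot is concentric with the ring and the push is about 11.9 N, held over 1.2 s. The foot's leading edge is still at row 188, so there is no slip in the grip. Now straight up.

Request:
move_arm:
  deltas:
    - [0, 0, 2, 0, 0, 0]
    - [0, 0, 4, 0, 0, 0]
    - [0, 0, 8, 0, 0, 0]
    - [0, 0, 14, 0, 0, 0]
    - [0, 0, 18, 0, 0, 0]

```text
t: 13.62
eef_pos: [0.4962, -0.2, 0.3405]
ee_rot: [3.14, 0.003, -0.654]
force: [0.0, 0.5, -2.4]
width: 0.0281
```

Request:
move_arm:
  deltas:
    - [0, 0, 16, 0, 0, 0]
    - [0, 10, 0, 0, 0, 0]
    - [3, 30, 0, 0, 0, 0]
    - [6, 34, 0, 0, 0, 0]
    - [6, 36, 0, 0, 0, 0]

```text
t: 14.03
eef_pos: [0.5112, -0.0891, 0.3566]
ee_rot: [3.141, 0.001, -0.656]
force: [1.2, 0.1, -2.9]
width: 0.0274
```

Request:
move_arm:
  deltas:
    - [6, 36, 0, 0, 0, 0]
    - [6, 36, 0, 0, 0, 0]
    - [6, 36, 0, 0, 0, 0]
    - [6, 36, 0, 0, 0, 0]
    - [6, 36, 0, 0, 0, 0]

```text
t: 14.45
eef_pos: [0.5412, 0.0921, 0.3565]
ee_rot: [3.141, 0.001, -0.654]
force: [0.9, -0.6, -0.8]
width: 0.0278
```

Request:
move_arm:
  deltas:
    - [6, 36, 0, 0, 0, 0]
    - [6, 24, 0, 0, 0, 0]
    - [3, 10, 0, 0, 0, 0]
    - [0, 0, 0, 0, 0, 0]
    - [0, 0, 0, 0, 0, 0]

```text
t: 14.87
eef_pos: [0.5563, 0.1603, 0.3561]
ee_rot: [3.14, 0.001, -0.653]
force: [0.6, -0.0, -2.8]
width: 0.0279
```

Request:
move_arm:
  deltas:
    - [0, 0, 0, 0, 0, 0]
    - [0, 0, 0, 0, 0, 0]
    - [0, 0, 0, 0, 0, 0]
    - [0, 0, 0, 0, 0, 0]
    - [0, 0, 0, 0, 0, 0]

```text
t: 15.28
eef_pos: [0.5567, 0.1593, 0.3573]
ee_rot: [-3.141, -0.0, -0.655]
force: [-0.4, 0.9, -2.2]
width: 0.0277
```

Request:
move_arm:
  deltas:
    - [0, 0.6, -15, 0, 0, 0]
    - [0, 0, -20, 0, 0, 0]
    - [0, 0, -20, 0, 0, 0]
    - [0, 0, -16, 0, 0, 0]
    - [0, 0, -8, 0, 0, 0]

```text
t: 15.7
eef_pos: [0.5561, 0.1599, 0.276]
ee_rot: [3.139, 0.001, -0.655]
force: [-1.1, -0.1, -1.8]
width: 0.028
```

Request:
move_arm:
  deltas:
    - [0, 0, 0, 0, 0, 0]
    - [0, 0, 0, 0, 0, 0]
    - [0, 0, -3, 0, 0, 0]
    - [0, 0, -3, 0, 0, 0]
    - [0, 0, -3, 0, 0, 0]

```text
t: 16.12
eef_pos: [0.557, 0.1606, 0.2697]
ee_rot: [-3.14, -0.001, -0.654]
force: [-0.4, 0.4, -1.1]
width: 0.0279
```

Request:
move_arm:
  deltas:
    - [0, 0, -2, 0, 0, 0]
    - [0, 0, -2, 0, 0, 0]
    - [0, 0, -2, 0, 0, 0]
    - [0, 0, -2, 0, 0, 0]
    - [0, 0, 0, 0, 0, 0]

```text
t: 16.53
eef_pos: [0.5566, 0.1604, 0.2606]
ee_rot: [3.141, 0.0, -0.654]
force: [0.5, -0.7, -2.3]
width: 0.0276
```

Request:
move_arm:
  deltas:
    - [0, 0, -2, 0, 0, 0]
    - [0, 0, -2, 0, 0, 0]
    - [0, 0, -2, 0, 0, 0]
    - [0, 0, -2, 0, 0, 0]
    - [0, 0, 0, 0, 0, 0]

```text
t: 16.95
eef_pos: [0.5566, 0.1604, 0.2525]
ee_rot: [3.141, 0.0, -0.654]
force: [-0.1, -0.1, -1.8]
width: 0.0279
```

Request:
move_arm:
  deltas:
    - [0, 0, -1, 0, 0, 0]
    - [0, 0, -1, 0, 0, 0]
    - [0, 0, 0, 0, 0, 0]
    - [0, 0, 0, 0, 0, 0]
    - [0, 0, 0, 0, 0, 0]

```text
t: 17.37
eef_pos: [0.5568, 0.1605, 0.2511]
ee_rot: [-3.141, -0.0, -0.654]
force: [0.2, -1.7, -2.1]
width: 0.0277
```

Request:
move_arm:
  deltas:
    - [0, 0, -0.7, 0, 0, 0]
    - [0, 0, -0.6, 0, 0, 0]
    - [0, 0, 0, 0, 0, 0]
    - [0, 0, 0, 0, 0, 0]
    - [0, 0, 0, 0, 0, 0]

```text
t: 17.78
eef_pos: [0.5568, 0.1605, 0.2497]
ee_rot: [3.142, 0.0, -0.654]
force: [1.1, 0.8, -2.0]
width: 0.0277
```

Request:
move_arm:
  deltas:
    - [0, 0, -0.5, 0, 0, 0]
    - [0, 0, 0, 0, 0, 0]
    - [0, 0, 0, 0, 0, 0]
    - [0, 0, 0, 0, 0, 0]
    - [0, 0, 0, 0, 0, 0]

```text
t: 18.2
eef_pos: [0.5568, 0.1605, 0.2496]
ee_rot: [-3.141, -0.0, -0.654]
force: [-2.2, -1.2, 5.2]
width: 0.0276
```

Request:
move_arm:
  deltas:
    - [0, 0, -0.5, 0, 0, 0]
    - [0, 0, 0, 0, 0, 0]
    - [0, 0, 0, 0, 0, 0]
    - [0, 0, 0, 0, 0, 0]
    - [0, 0, 0, 0, 0, 0]

```text
t: 18.62
eef_pos: [0.5568, 0.1605, 0.2496]
ee_rot: [-3.141, -0.0, -0.654]
force: [-4.3, -0.1, 8.7]
width: 0.028
```

Firmly on the floor at the same height as at the start. I'll ease up 0.6 mm, then open.

Request:
move_arm:
  deltas:
    - [0, 0, 0.6, 0, 0, 0]
    - [0, 0, 0, 0, 0, 0]
    - [0, 0, 0, 0, 0, 0]
    - [0, 0, 0, 0, 0, 0]
    - [0, 0, 0, 0, 0, 0]

```text
t: 19.03
eef_pos: [0.5568, 0.1605, 0.2496]
ee_rot: [-3.142, -0.0, -0.654]
force: [-2.7, -0.9, 6.3]
width: 0.0278
```

Request:
move_arm:
  deltas:
    - [0, 0, 0, 0, 0, 0]
    - [0, 0, 0, 0, 0, 0]
    - [0, 0, 0, 0, 0, 0]
    - [0, 0, 0, 0, 0, 0]
    - [0, 0, 0, 0, 0, 0]
  claw: 0

```text
t: 19.45
eef_pos: [0.5568, 0.1605, 0.2492]
ee_rot: [3.141, 0.0, -0.654]
force: [-0.5, 0.1, 0.4]
width: 0.0559
```

Request:
move_arm:
  deltas:
    - [0, 0, 0, 0, 0, 0]
    - [0, 0, 0, 0, 0, 0]
    - [0, 0, 0, 0, 0, 0]
    - [0, 0, 0, 0, 0, 0]
    - [0, 0, 0, 0, 0, 0]

```text
t: 19.87
eef_pos: [0.5568, 0.1605, 0.2494]
ee_rot: [-3.142, -0.0, -0.654]
force: [-0.4, -0.0, -0.0]
width: 0.0855
```

Request:
move_arm:
  deltas:
    - [0, 0, 5, 0, 0, 0]
    - [0, 0, 15, 0, 0, 0]
    - [0, 0, 18, 0, 0, 0]
    - [0, 0, 18, 0, 0, 0]
    - [0, 0, 18, 0, 0, 0]

```text
t: 20.28
eef_pos: [0.5567, 0.1605, 0.3245]
ee_rot: [3.142, -0.0, -0.654]
force: [0.1, -0.5, -0.5]
width: 0.0878
```

Request:
move_arm:
  deltas:
    - [0, 0, 20, 0, 0, 0]
    - [0, 0, 20, 0, 0, 0]
    - [0, 0, 20, 0, 0, 0]
    - [0, 0, 0, 0, 0, 0]
    - [0, 0, 0, 0, 0, 0]

```text
t: 20.7
eef_pos: [0.5569, 0.1606, 0.385]
ee_rot: [-3.139, -0.001, -0.654]
force: [-0.0, 0.1, -1.4]
width: 0.088
```

```bash
python3 - <<'E'
from h import *
st=arm.get_state();print(st['t'],st['eef_pos'].round(4))
save('wrist','w9');save('scene','s9')
for r in arm.spot_point('punch_face','wrist'): print(round(r['score'],2),np.round(atz('wrist',r['xy'],.015,st),4))
im=cv2.imread('pics/w9.png');a=cv2.resize(im[120:270,190:330],(420,450),interpolation=cv2.INTER_CUBIC)
s=cv2.imread('pics/s9.png');s=cv2.resize(s[80:280,180:340],(360,450),interpolation=cv2.INTER_CUBIC)
cv2.imwrite('pics/w9c.png',np.hstack([a,s]))
E
```

```text
20.7 [0.5569 0.1606 0.385 ]
0.96 [0.5543 0.1629 0.015 ]
0.85 [0.6261 0.2476 0.015 ]
```

View pics/w9c.png

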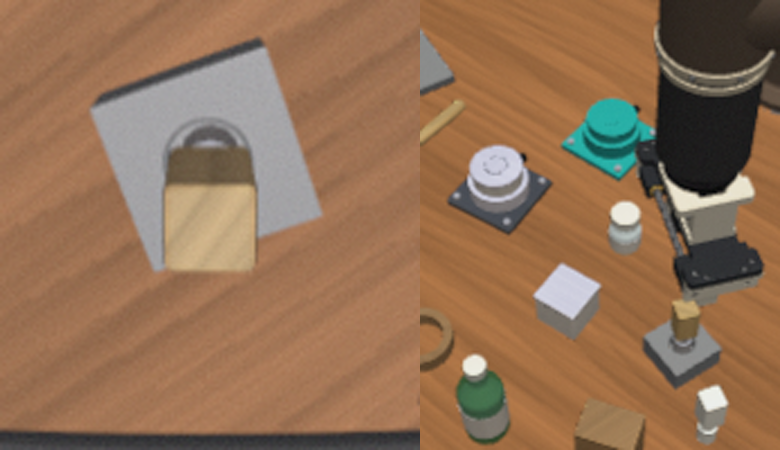

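The punch stands upright in its pocket, released and clear of the gripper. The tin and bystanders look undisturbed.

```bash
python3 -c "
from station import arm
print(arm.job_done())"
```

```text
the job is handed in; nothing more can be done
None
```

The job is done and handed in at about 21 s of robot time. I pressed the punch on the middle of the lid, put it back in its rest block and released it.

- **Press:** the wrist picture showed the face centred on the lid's ring to within about 0.5 mm. The push, corrected for the punch's 2.1 N weight, read 10.8–12.4 N and averaged about 11.9 N. It was held for roughly 1.4 s, and the highest reading was 12.4 N. A sideways reaction of about 3 N also showed while pressing; I did not correct it.
- **Lift:** I raised it straight up about 50 mm before moving sideways.
- **Return:** the punch touched the pocket floor at the same arm height as when I first gripped it (0.2496 m), so it is fully home. It pressed the floor with up to about 11 N before I let go.
- **Last checks:** the final pictures show the punch upright in its pocket and the gripper open about 115 mm above the grasp height. The parts of the desk in view looked undisturbed, but I did not measure the bystanders' positions.
- **Disagreement:** the network's estimate of the punch's position was about 3 mm from the arm's. That is inside the normal scatter of its readings.

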